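# Load the jars of washers into the bench shaker and shut it up for a run

### The job

Load every jar of washers on the table into the bench shaker: set each in a holder of its own and twist it down through the grip of the rubber pads, without ramming it down hard on the sprung carriage, until it sits on the bottom. Then break the folding lid stay at its knee, where the red knob is, lower the lid gently until it is fully shut, and turn the latch home over its front edge. Leave the other things on the table where they are.

Things in the scene. Friction and masses are not known exactly. Their poses are not given: they have to be found in the camera images.
- jar_1_mid (a point): jar of washers: upright translucent jar with a flat black screw lid that is shut fast; all round 62 mm across (the lid 59), 84 mm high, 250 g give or take. The point is its centre, 42 mm above its underside; z is its axis. May be absent: 2 or 3 of the 3 jars are there.
- jar_2_mid (a point): jar of washers: upright translucent jar with a flat black screw lid that is shut fast; all round 62 mm across (the lid 59), 84 mm high, 250 g give or take. The point is its centre, 42 mm above its underside; z is its axis. May be absent: 2 or 3 of the 3 jars are there.
- jar_3_mid (a point): jar of washers: upright translucent jar with a flat black screw lid that is shut fast; all round 62 mm across (the lid 59), 84 mm high, 250 g give or take. The point is its centre, 42 mm above its underside; z is its axis. May be absent: 2 or 3 of the 3 jars are there.
- holder_1 (a point): Left-hand (+y) of three jar holders, in a row along the shaker's y, 95 mm apart: a steel sleeve 67.6 mm inside, its mouth flared to 80 mm, 38 mm deep. The point is the centre of its floor. A jar is home with its underside resting there: its centre is then 42 mm above the point, and 46 mm of it stand above the sleeve (its top 8 mm below the tub's rim). Three sprung rubber pads inside grip it (see holder_2).
- holder_2 (a point): Middle holder, like holder_1. The pads leave 57 mm between them and hold a jar hard from 34 mm above the floor downwards: straight down it takes 50 N or more, which is ramming (see carriage), but while it is turned about its axis (1 to 2 N m; about 5 mm down per radian, turning to and fro if need be) a light push of 10 to 20 N will do. It stays at the depth where it is left.
- holder_3 (a point): Right-hand (-y) holder, like holder_1 and holder_2; the point is the centre of its floor.
- shaker: Bench shaker, a grey machine fixed to the table; origin under its middle, x pointing away from its front (which faces the robot), y to its left, z up. Tub walls 192 mm (x) by 308 mm (y) outside, rim 130 mm above the table. Lid hinged along the back rim, folding stay outside the left wall, turn latch on the front near the right end.
- carriage (a joint): Downward travel in m of the plate that carries the three holders, on soft rubber mounts: 0 at rest and empty, 0.25 mm per jar, then 1 mm for every 10 N pushed down on a jar or holder; 6 mm at its stops. Ramming a jar in, so that it sinks by more than 4.5 mm (about 45 N), harms the mounts and fails the job.
- lid_hinge (a point): middle of the lid's hinge line, 130 mm above the table, which runs along the shaker's y axis
- lid (a joint): Lid angle in rad: 0 upright, held by the stay; 1.571 shut, level on the rim. It swings towards the robot. A plate 206 mm from hinge to front edge, 308 mm wide, 8 mm thick, 0.4 kg; light friction: it stays when upright, but drops once well over. It cannot shut while the stay is straight, nor over a jar that is not home.
- lid_handle (a point): Middle of the lid's bar handle: steel bar 12 mm thick, 98 mm long, along the shaker's y, on the lid's outer face (its back when open, its top when shut). Bar axis 172 mm from the hinge along the lid and 48 mm off the hinge plane, 40 mm off the outer face. Fingers pointing down can hold it at every lid angle while it turns between them.
- stay_knob (a point): Middle of the red knob (18 mm thick, 26 mm long, along the shaker's y) on the knee of the folding stay, outside the left wall. With the lid up the two flat links (65 mm tub to knee, 127 mm knee to lid) are straight, just over centre, and lock the lid. Pressing the knob down by 15 to 30 mm (2 to 8 N) breaks the knee: it swings down and away from the robot, then folds beside the tub.
- stay_knee (a joint): angle of the stay's knee in rad: 0 locked straight, dead centre at about 0.06, growing as it folds downwards; it has some friction and stays a little broken when let go
- latch (a joint): Angle of the turn latch in rad: near 0 open (steel tongue along the shaker's front, clear of the lid), 1.571 turned home (tongue over the lid's front edge). Grows anticlockwise seen from above; a little friction.
- latch_grip (a point): Middle of the latch's black finger grip: an upright bar 14 mm thick, 58 mm long, 26 mm high, its top 10 mm above the point, turning about the vertical axis through it. The point's y axis lies along the bar (along the shaker's y at joint 0, along its x when turned home).
- tape_roll: cream roll of masking tape lying flat, 98 mm across and 24 mm high; origin under its middle; a bystander
- black_block: black rubber sanding block, 140 x 74 x 26 mm; origin under its middle; a bystander
Not all that is in view belongs to the job. What is shaped like the part that bears jar_2_mid but purple is not meant. Leave any orange look-alike of the part that bears jar_3_mid alone.

How it is judged:
By the outcome, as a careful person would: the job done as asked, in the order asked, and still so for the second after the job is handed in, with the robot touching nothing.
Of jar_1, jar_2, jar_3 only 2 to 3 are there at a start; the rules pass over those that are not, and their reading is None.
At some moment in a run one of jar_1, jar_2, jar_3 may be knocked a few centimetres aside while the robot is not near it.
It also fails if it takes over 210 s, if anything falls off the work surface, if the arm or the gripper's body presses on something with over 40 N, if the wrist force passes 120 N, or if a joint passes its speed limit or range.

### The arm

A 6-joint arm with a two-finger parallel gripper is mounted at the origin on the work surface; the furniture and walls round the work are solid. World frame = base frame: x ahead of the robot, y to its left, z up, the work surface at z = 0. Lengths are in m, angles in degrees, forces in N, time in s.
With the tool pointing down it reaches from about 0.325 to 0.9 m from the base axis. Payload 6.1 kg.
Tool frame: the origin (TCP) lies midway between the tips of the shut fingers; the grasp point (between the pads) lies r.grip_point_offset behind it (r.grip_point_offset is the distance from the TCP to the grasp point, in m); z points along the fingers, y is the direction in which the jaws open and shut (so a half turn about z gives the same grasp; the last joint's range is limited). The gripper opens to 85 mm and grips with 20 to 120 N. Pads are 22 mm wide; open, the fingers measure 114 mm over their backs; the gripper's body (76 mm by 85 mm) begins 54 mm behind the grasp point. The pads swing forward as they close: fully open they stand 13 mm farther back than shut.
Start: joints at [-81.022, 12.628, 87.462, -0, 79.91, -7.225], TCP at [0.174, -0.6, 0.231] pointing down, gripper open.
Joint ranges: [-170.65, 170.65], [-52.31, 119.04], [5.05, 147.46], [-71.25, 251.25], [11.57, 151.72], [-153.62, 153.62]. Speed limits (degrees/s): [147.25, 147.25, 172.46, 180, 180, 180].

### API

Orientations are given as a 3x3 rotation matrix whose columns are the frame's x, y, z axes.
In Python, from plant import r gives the robot as it stands.
- The arm moves only by the shell command python3 -m inch 'ROWS' [FORCE]. ROWS is JSON, a list of rows, each a list of 7 numbers: the finger opening in cm, from 0 to 8.54, then the shift along the tool's x, y, z in cm, then the turn, a rotation vector about the tool's x, y, z in degrees. In form: [[hand, tx, ty, tz, ax, ay, az], ...]. A call has 1 to 12 rows; each row shifts and turns the commanded pose from where the row before left it, along the tool's axes as they then stand; what a row does not reach is not made up. A row lasts 1/10 s, in which the tool goes at most 50 mm and 8.59 degrees, less where a joint would pass 70% of its speed; a pose out of reach is approached as far as the arm can. A call is refused whole if a number of a shift passes 5 or a number of a turn 8.59, either way. A call with a gripper value outside its range is refused whole. The fingers move at their own pace and stop on an object; FORCE is the grip in N (left out, the last holds). Time passes only in rows, so rows that do not move let the fingers close. It gives the time, the measured TCP pose, the force and the opening at its end, in the units of the state.
- r.read_state(): the state, without advancing time (a new reading comes with each control period).
- r.grab_frame(name): name is "scene" or "top"; returns (picture, depth): 420x560x3 uint8, red, green, blue; 420x560 float32, m along the optical axis (not along the pixel's ray), 0 where there is no reading.
- r.camera_info(name): a dict with "K" (3x3 intrinsics, pixels), "camera_from_world" (4x4, takes a point from world to camera coordinates). Camera axes: x right, y down, z forward; pixel columns grow to the right and rows downward; lengths in m; the calibration is good to about 2 mm. A picture is of the moment at which its call begins. camera_info takes no time and is no camera call.
- r.job_done(): hands the job in, once; it reports no verdict.
The state is a dict: "time": time; "qpos": joint angles; "dq": joint speeds; "effort": joint torques, N m; "position": TCP position; "orientation": TCP orientation; "force": force on the tool from outside, world axes, zero at the start; "ft_torque": the same for the moment, N m; "finger_gap": finger opening in m.
Only numpy, scipy, OpenCV 4.12 (cv2) and the standard library are available. Lean on these libraries where they do the work, as an engineer would, in place of code of your own. Each camera call takes 0.05 s, during which the arm holds its last target. There are 200 camera calls.

## Working session

There is one attempt and no reset: what is moved stays moved. The work goes in short steps, Python scripts to look and compute and a shell command to move; the robot and the scene stay as the last step left them, time stands still between calls to the robot, and variables do not carry over. Pictures are saved under pics/ and viewed, about 12 in all and at most 16, crops included, and the job is handed in when it is done.

```bash
ls; mkdir -p pics
python3 - <<'E'
from plant import r
import cv2,numpy as np
for n in("scene","top"):
    p,d=r.grab_frame(n); cv2.imwrite(f"pics/{n}0.png",cv2.cvtColor(p,cv2.COLOR_RGB2BGR)); np.save(f"{n}0.npy",d)
    i=r.camera_info(n); print(n,i["K"],i["camera_from_world"])
print(r.read_state(), r.grip_point_offset)
E
```

```text
pics
scene [[528.25199865   0.         279.93104011]
 [  0.         528.25199865 210.11690193]
 [  0.           0.           1.        ]] [[-0.80929541 -0.58709864  0.01887145  0.45781371]
 [-0.44395158  0.59030318 -0.67412844  0.35186115]
 [ 0.38464001 -0.55394706 -0.73837302  1.67588996]
 [ 0.          0.          0.          1.        ]]
top [[423.03266796   0.         276.55555731]
 [  0.         423.03266796 204.95439833]
 [  0.           0.           1.        ]] [[ 0.00781576 -0.9999539   0.00557741  0.00532849]
 [-0.99705788 -0.0082182  -0.07621057  0.58131689]
 [ 0.07625289 -0.00496536 -0.99707615  1.45702089]
 [ 0.          0.          0.          1.        ]]
{'time': 0.1, 'qpos': array([-8.10215442e+01,  1.26723940e+01,  8.75200306e+01,  2.63250101e-04,
        7.99101920e+01, -7.22492601e+00]), 'dq': array([ 0.01789095, -0.07121722, -0.1304872 ,  0.06121232, -0.01223635,
       -0.04199421]), 'effort': array([ 6.19026632e-04, -4.98246396e+01, -3.90547585e+01, -2.34659974e-04,
        5.70971970e-03,  2.42417926e-06]), 'position': array([ 0.1743166 , -0.5996243 ,  0.23028299]), 'orientation': array([[ 9.60277474e-01,  2.79046764e-01, -2.75040426e-04],
       [ 2.79046805e-01, -9.60275871e-01,  1.76975828e-03],
       [ 2.29730638e-04, -1.77620816e-03, -9.99998396e-01]]), 'force': array([-0.19848394,  0.58123854,  0.0320047 ]), 'ft_torque': array([0.02528537, 0.00785911, 0.01481465]), 'finger_gap': 0.0858568187524248} 0.0187
```

View pics/scene0.png

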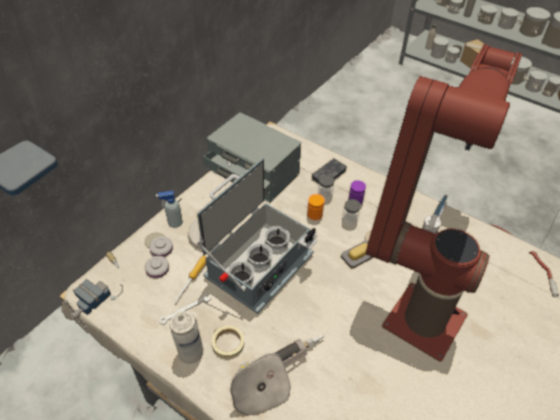

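View pics/top0.png

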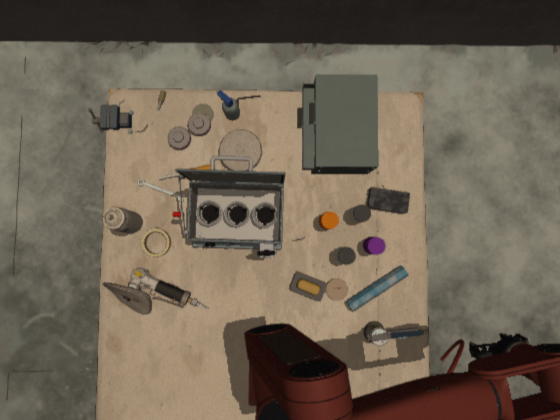

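The scene view shows two translucent jars with black lids, at about (326,188) and (351,213). In the top view they are at (361,213) and (345,256). The orange (330,220) and purple (375,245) ones are look-alikes. I'll confirm with one enlarged crop and measure.

```bash
cat > h.py <<'E'
from plant import r
import cv2,numpy as np
def info(n):
    i=r.camera_info(n); return np.array(i["K"]),np.array(i["camera_from_world"])
def grab(n,tag=None):
    p,d=r.grab_frame(n)
    if tag: cv2.imwrite(f"pics/{tag}.png",cv2.cvtColor(p,cv2.COLOR_RGB2BGR))
    return p,d
def cloud(n,d):
    K,T=info(n); v,u=np.mgrid[:d.shape[0],:d.shape[1]]
    c=np.stack([(u-K[0,2])/K[0,0]*d,(v-K[1,2])/K[1,1]*d,d],-1)
    w=(c-T[:3,3])@T[:3,:3]; w[d==0]=np.nan; return w
def atz(n,u,v,z):
    K,T=info(n); ray=T[:3,:3].T@np.array([(u-K[0,2])/K[0,0],(v-K[1,2])/K[1,1],1]); o=-T[:3,:3].T@T[:3,3]
    return o+ray*(z-o[2])/ray[2]
def proj(n,P):
    K,T=info(n); c=T[:3,:3]@np.array(P)+T[:3,3]; return (K@c/c[2])[:2]
E
python3 - <<'E'
from h import *
s=cv2.imread("pics/scene0.png");t=cv2.imread("pics/top0.png")
a=cv2.resize(s[150:300,190:390],(800,600),interpolation=cv2.INTER_CUBIC)
b=cv2.resize(t[150:300,160:430],(792,440),interpolation=cv2.INTER_CUBIC)
cv2.imwrite("pics/c1.png",a);cv2.imwrite("pics/c2.png",b)
w=cloud("top",np.load("top0.npy"))
for n,(u,v) in dict(j1=(361,213),j2=(345,256),orange=(330,220),purple=(375,245),disc=(336,289)).items():
    q=w[v-14:v+15,u-14:u+15].reshape(-1,3); z=np.nanmedian(w[v-3:v+4,u-3:u+4,2]); m=abs(q[:,2]-z)<.006
    print(n,z,m.sum(),q[m].mean(0),np.ptp(q[m],0))
for n,(u,v,z) in dict(knob=(177,214,.13),h1=(209,213,.03),h2=(237,213,.03),h3=(264,213,.03),latch=(266,250,.13),handle=(232,160,.3)).items(): print(n,w[v-1:v+2,u-1:u+2].reshape(-1,3).mean(0),w[v,u])
# tub rim points
m=(abs(w[...,2]-.13)<.006); vs,us=np.where(m[190:260,170:300]); 
P=w[190:260,170:300][m[190:260,170:300]]; print(cv2.minAreaRect(P[:,:2].astype(np.float32)),len(P))
E
```

```text
j1 0.08228074466577394 240 [ 0.55415594 -0.27520102  0.08197266] [0.05755785 0.05777755 0.01170946]
j2 0.08286839350828908 242 [ 0.41173376 -0.22251657  0.08247556] [0.0532471  0.05764413 0.01177673]
orange 0.08189517205658653 236 [ 0.53025284 -0.16755144  0.0814988 ] [0.05707549 0.0580902  0.01181282]
purple 0.08116457756855769 233 [ 0.44569277 -0.32220669  0.08173362] [0.05342258 0.05769486 0.01178097]
disc 0.010357496928224557 428 [ 0.29268127 -0.19760805  0.00940677] [0.09648249 0.0988598  0.01182451]
knob [0.53942727 0.32500339 0.16043009] [0.53933167 0.32458927 0.16222221]
h1 [0.55023876 0.24287016 0.03872848] [0.55002544 0.24229126 0.04249671]
h2 [0.55117321 0.14658294 0.03607175] [0.55099843 0.14630943 0.03914622]
h3 [0.5517802  0.05319691 0.03877555] [0.55179295 0.05320418 0.0385004 ]
latch [0.42858781 0.04266156 0.16506151] [0.42868508 0.04258564 0.16897076]
handle [0.72093182 0.15835807 0.11845102] [0.73873351 0.16817358 0.0225358 ]
((0.5169091820716858, 0.151521235704422), (0.31917575001716614, 0.21835124492645264), 88.59027862548828) 522
```

View pics/c1.png

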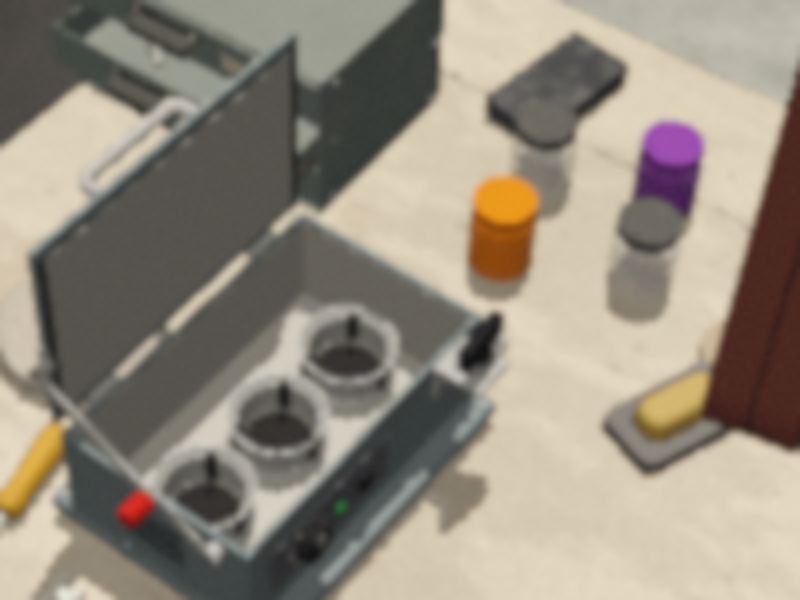

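View pics/c2.png

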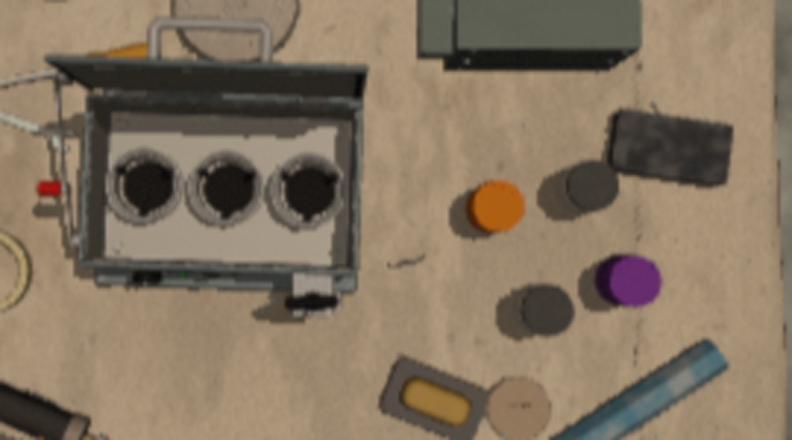

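Two real jars with black lids are on the table, A (345,256) and B (361,213). The orange and purple jars are excluded by colour, and the holders are empty. Next I fit the shaker pose.

Run:
```python
from h import *
from scipy.optimize import least_squares
W={n:cloud(n,np.load(n+"0.npy")) for n in("top","scene")}
S={n:cv2.cvtColor(cv2.imread(f"pics/{n}0.png"),cv2.COLOR_BGR2HSV) for n in W}
for n,w in W.items():
    P=w.reshape(-1,3); P=P[np.isfinite(P[:,0])]
    # holder rings: points z .06-.08 within tub
    m=(P[:,0]>.47)&(P[:,0]<.63)&(P[:,1]>-.01)&(P[:,1]<.31)&(P[:,2]>.068)&(P[:,2]<.080)
    Q=P[m,:2]
    def f(p):
        y=np.array([-np.sin(p[2]),np.cos(p[2])]); C=np.array([p[:2]+k*.095*y for k in(1,0,-1)])
        return np.abs(np.linalg.norm(Q[:,None]-C,axis=2)).min(1)-p[3]
    s=least_squares(f,[.551,.147,0,.039],loss="soft_l1",f_scale=.002)
    print(n,len(Q),"holder2",s.x[:2],"yaw",np.degrees(s.x[2]),"r",s.x[3],np.median(abs(s.fun)))
    h=S[n]; red=((h[...,0]<6)|(h[...,0]>174))&(h[...,1]>170)&(h[...,2]>120)
    box=(w[...,1]>.28)&(w[...,1]<.36)&(w[...,0]>.45)&(w[...,0]<.65)
    k=w[red&box]; print(" knob",len(k),k.mean(0),k.min(0),k.max(0))
    m=(P[:,2]>.2)&(P[:,2]<.33)&(P[:,0]>.6)&(P[:,0]<.76)&(P[:,1]>0)&(P[:,1]<.31)
    L=P[m]; hi=L[L[:,0]>.69]; lo=L[L[:,0]<.68]
    print(" handle",len(hi),hi.mean(0) if len(hi) else 0,hi.min(0) if len(hi) else 0,hi.max(0) if len(hi) else 0," lid face x",np.median(lo[:,0]),lo[:,1].min(),lo[:,1].max(),lo[:,2].max(), np.polyfit(lo[:,1],lo[:,0],1))
    m=(P[:,2]>.14)&(P[:,2]<.19)&(P[:,0]>.39)&(P[:,0]<.47)&(P[:,1]>0)&(P[:,1]<.10)
    g=P[m]; print(" latch",len(g),np.median(g,0),g.min(0),g.max(0), cv2.minAreaRect(g[:,:2].astype(np.float32)))
    m=(abs(P[:,2]-.082)<.006)&(P[:,1]<-.13)&(P[:,1]>-.36)&(P[:,0]>.35)&(P[:,0]<.62)
    Q=P[m]
    for c in([.412,-.2225],[.554,-.275]):
        q=Q[np.linalg.norm(Q[:,:2]-c,axis=1)<.04]; print(" jar",q[:,:2].mean(0) if len(q) else None, len(q))
```

```text
top 572 holder2 [0.54934349 0.14534224] yaw -1.400582882805495 r 0.03888638804038657 0.0024247927506520425
 knob 29 [0.54064347 0.3274784  0.15973267] [0.53357423 0.31636627 0.15068794] [0.54595128 0.3386952  0.16675699]
 handle 154 [0.69476776 0.14354024 0.30553383] [0.69000693 0.08231722 0.29877577] [0.7020063  0.19919273 0.31119021]  lid face x 0.6480097054368268 0.0009544611041427186 0.3098086273370966 0.3299812307497915 [0.01434188 0.64701614]
 latch 110 [0.4227273  0.03937051 0.17246034] [0.41206803 0.01115523 0.1404114 ] [0.43145305 0.0706236  0.18117557] ((0.42171427607536316, 0.04089095816016197), (0.01923017017543316, 0.05935058370232582), 0.8450475335121155)
 jar [ 0.41176809 -0.22227697] 241
 jar [ 0.55415517 -0.27523866] 239
scene 588 holder2 [0.54793052 0.14729448] yaw -1.3836586142731118 r 0.04062059892789336 0.004083993175659238
 knob 43 [0.5424192  0.32702972 0.1545116 ] [0.53324266 0.29825344 0.08975526] [0.58489248 0.34515629 0.16537078]
 handle 95 [0.69392718 0.14775709 0.30614359] [0.69020063 0.08203762 0.29502299] [0.70307769 0.20214486 0.31264237]  lid face x 0.648198614433413 2.7624348586546694e-05 0.3098804810778341 0.3299393826758193 [0.0243879  0.64443234]
 latch 118 [0.41739466 0.04806972 0.17052499] [0.41019024 0.01356722 0.14002547] [0.42795675 0.07547302 0.18126665] ((0.4188028573989868, 0.04460424557328224), (0.01736549660563469, 0.06142152473330498), 3.351774215698242)
 jar [ 0.40932562 -0.22014145] 161
 jar [ 0.55350679 -0.27254509] 129
```

```bash
python3 -m inch '[[8.54,0,0,0,0,0,8.1],[8.54,0,0,0,0,0,8.1],[8.54,2.4,-3.8,0,0,0,0],[8.54,2.4,-3.8,0,0,0,0],[8.54,2.4,-3.8,0,0,0,0],[8.54,2.4,-3.8,0,0,0,0],[8.54,2.4,-3.8,0,0,0,0],[8.54,2.4,-3.8,0,0,0,0],[8.54,2.4,-3.8,0,0,0,0],[8.54,2.4,-3.8,0,0,0,0],[8.54,2.4,-3.8,0,0,0,0],[8.54,2.4,-3.8,0,0,0,0]]' 115; python3 -m inch '[[8.54,0,0,0,0,0,0],[8.54,0,0,0,0,0,0]]'
python3 - <<'E'
from h import *
s=r.read_state(); print(s["position"],s["orientation"],s["qpos"])
p,d=grab("scene","scene1"); w=cloud("scene",d); P=w.reshape(-1,3);P=P[np.isfinite(P[:,0])]
Q=P[abs(P[:,2]-.082)<.006]
for c in([.412,-.2225],[.554,-.275]):
    q=Q[np.linalg.norm(Q[:,:2]-c,axis=1)<.045]; print(" jar",q[:,:2].mean(0) if len(q) else None, len(q))
E
```

```text
time: 1.3
position: [0.4148, -0.2183, 0.2311]
orientation: [[1.0, -0.0, -0.0], [-0.0, -1.0, 0.0], [-0.0, -0.0, -1.0]]
force: [0.1, 0.1, 0.3]
finger_gap: 0.0857
time: 1.5
position: [0.4146, -0.2193, 0.231]
orientation: [[1.0, 0.003, -0.001], [0.003, -1.0, -0.0], [-0.001, 0.0, -1.0]]
force: [-0.6, -0.3, -0.4]
finger_gap: 0.0855
[ 0.41457044 -0.21925171  0.2310145 ] [[ 9.99994962e-01  3.11001639e-03 -6.35158241e-04]
 [ 3.10997925e-03 -9.99995162e-01 -5.94589885e-05]
 [-6.35340087e-04  5.74833600e-05 -9.99999797e-01]] [-3.75030627e+01 -9.24661306e+00  1.09866252e+02 -2.52891350e-02
  7.94071589e+01  5.23234020e+01]
 jar [ 0.40955275 -0.21942067] 157
 jar [ 0.55281768 -0.27181226] 137
```

View pics/scene1.png

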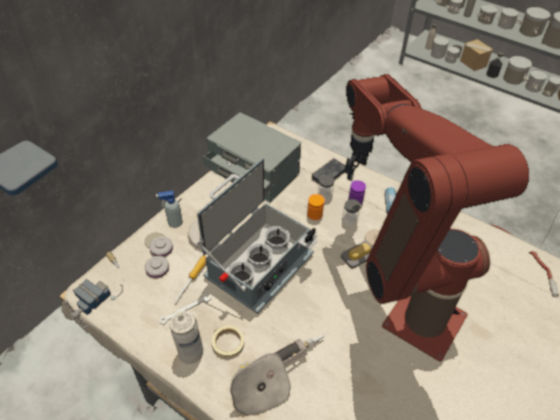

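The third scene view shows both jars in place, no third jar, and the shaker unobstructed. Now I descend on jar A.

```bash
python3 -m inch '[[8.54,-0.3,0.2,2.5,0,0,0],[8.54,0,0,4,0,0,0],[8.54,0,0,4,0,0,0],[8.54,0,0,4,0,0,0],[8.54,0,0,2.5,0,0,0],[8.54,0,0,2.1,0,0,0],[8.54,0,0,0,0,0,0],[8.54,0,0,0,0,0,0],[5,0,0,0,0,0,0],[5,0,0,0,0,0,0],[5,0,0,0,0,0,0],[5,0,0,0,0,0,0]]' 115; python3 -m inch '[[5,0,0,0,0,0,0],[5,0,0,0,0,0,0],[5,0,0,0,0,0,0],[5,0,0,0,0,0,0]]'
```

```text
time: 2.75
position: [0.4129, -0.2235, 0.0428]
orientation: [[1.0, 0.0, 0.003], [0.0, -1.0, -0.003], [0.003, 0.003, -1.0]]
force: [-1.9, 0.1, 7.8]
finger_gap: 0.0592
time: 3.15
position: [0.4129, -0.2235, 0.0428]
orientation: [[1.0, 0.0, 0.003], [0.0, -1.0, -0.003], [0.003, 0.003, -1.0]]
force: [-1.3, -0.5, 7.6]
finger_gap: 0.0591
```

```bash
python3 -m inch '[[5,0,0,-1,0,0,0],[5,0,0,-2,0,0,0],[5,0,0,-3,0,0,0],[5,0,0,-3,0,0,0],[5,0,0,-4,0,0,0],[5,0,0,-4,0,0,0],[5,0,0,-2,0,0,0],[5,0,0,0,0,0,0],[5,0,0,0,0,0,0]]'
python3 - <<'E'
from h import *
p,d=grab("scene","scene2"); s=r.read_state();print(s["ft_torque"])
u,v=proj("scene",s["position"]).astype(int);print(u,v)
c=cv2.cvtColor(p,cv2.COLOR_RGB2BGR)[v-45:v+45,u-60:u+60]; cv2.imwrite("pics/c3.png",cv2.resize(c,(720,540),interpolation=cv2.INTER_CUBIC))
E
```

```text
time: 4.05
position: [0.4111, -0.2219, 0.2301]
orientation: [[1.0, 0.0, 0.0], [0.0, -1.0, -0.0], [0.0, 0.0, -1.0]]
force: [-0.9, -0.8, -3.3]
finger_gap: 0.0589
[ 0.01234474  0.07409522 -0.03479198]
356 176
```

View pics/c3.png

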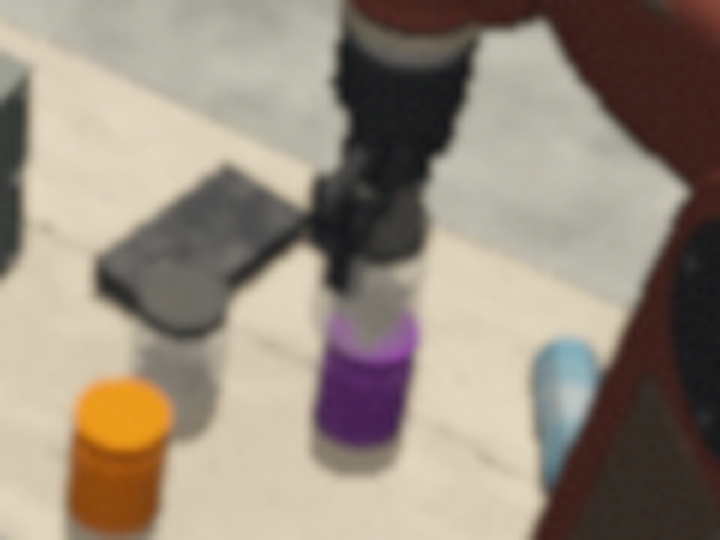

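```bash
python3 -m inch '[[5,1,-2,0,0,0,0],[5,1.7,-3.5,0,0,0,0],[5,1.8,-3.6,0,0,0,0],[5,1.8,-3.6,0,0,0,0],[5,1.8,-3.6,0,0,0,0],[5,1.8,-3.6,0,0,0,0],[5,1.8,-3.6,0,0,0,0],[5,1.6,-2.8,0,0,0,0],[5,1,-1,0,0,0,0],[5,0,0,0,0,0,0],[5,0,0,0,0,0,0],[5,0,0,0,0,0,0]]'
python3 - <<'E'
from h import *
print(r.read_state()["qpos"])
p,d=grab("scene"); w=cloud("scene",d); P=w.reshape(-1,3);P=P[np.isfinite(P[:,0])]
m=(P[:,2]>.15)&(P[:,2]<.28)&(abs(P[:,0]-.5465)<.045)&(abs(P[:,1]-.051)<.045); print(m.sum(),P[m].min(0),P[m].max(0))
E
```

```text
time: 5.3
position: [0.5536, 0.0496, 0.2295]
orientation: [[1.0, -0.001, -0.002], [-0.001, -1.0, -0.0], [-0.002, 0.0, -1.0]]
force: [0.6, 0.1, -2.1]
finger_gap: 0.059
[-2.98865710e+00  3.32982728e+00  9.79541217e+01 -3.11991918e-02
  7.88090485e+01  8.70867751e+01]
450 [0.52038413 0.00804255 0.18588094] [0.58014805 0.0955717  0.27993758]
```

```bash
python3 -m inch '[[5,-0.55,-0.15,1,0,0,0],[5,0,0,2,0,0,0],[5,0,0,2,0,0,0],[5,0,0,2,0,0,0],[5,0,0,2,0,0,0],[5,0,0,1.3,0,0,0],[5,0,0,0.4,0,0,0],[5,0,0,0.2,0,0,0],[5,0,0,0,0,0,0],[5,0,0,0,0,0,0]]'
```

```text
time: 6.35
position: [0.5497, 0.0523, 0.1224]
orientation: [[1.0, 0.0, 0.002], [0.0, -1.0, -0.0], [0.002, 0.0, -1.0]]
force: [0.3, -0.5, -3.9]
finger_gap: 0.0591
```

```bash
python3 -m inch '[[5,0,0,0.15,0,0,-4],[5,0,0,0.15,0,0,-8.5],[5,0,0,0.15,0,0,-8.5],[5,0,0,0.1,0,0,-8.5],[5,0,0,0.1,0,0,-8.5],[5,0,0,0.1,0,0,-8.5]]'; python3 -c "
from h import *
s=r.read_state();print(s['ft_torque'],s['qpos'][5])"
```

```text
time: 6.95
position: [0.5497, 0.0522, 0.1149]
orientation: [[0.684, 0.73, 0.002], [0.73, -0.684, -0.0], [0.001, 0.002, -1.0]]
force: [-0.5, -0.4, 0.3]
finger_gap: 0.0593
[-0.11955445  0.17157408 -0.0819474 ] 40.40266349823793
```

```bash
python3 -m inch '[[5,0,0,0.12,0,0,-8.5],[5,0,0,0.1,0,0,-8.5],[5,0,0,0.08,0,0,-8.5],[5,0,0,0.08,0,0,-8.5],[5,0,0,0.08,0,0,-8.5],[5,0,0,0.08,0,0,-8.5]]'; python3 -c "
from h import *
s=r.read_state();print(s['ft_torque'],s['qpos'][5])"
```

```text
time: 7.55
position: [0.5475, 0.0522, 0.1099]
orientation: [[-0.136, 0.991, -0.003], [0.991, 0.136, -0.0], [0.0, -0.004, -1.0]]
force: [-8.2, 2.0, 8.4]
finger_gap: 0.0591
[ 0.14371647  1.62618162 -0.28049131] -10.55934189679536
```

```bash
python3 -m inch '[[5,0,-0.2,0.09,0,0,-8.5],[5,0,0,0.09,0,0,-8.5],[5,0,0,0.08,0,0,-8.5],[5,0,0,0.08,0,0,-8.5],[5,0,0,0.08,0,0,-8.5],[5,0,0,0.08,0,0,-8.5],[5,0,0,0.08,0,0,-8.5],[5,0,0,0.08,0,0,-8.5]]'; python3 -c "
from h import *
s=r.read_state();print(s['ft_torque'],s['qpos'][5])"
```

```text
time: 8.35
position: [0.5457, 0.0513, 0.1029]
orientation: [[-0.969, 0.245, -0.003], [0.245, 0.969, -0.001], [0.002, -0.002, -1.0]]
force: [-7.3, -4.2, 3.6]
finger_gap: 0.0591
[-0.809329    1.51571145 -0.58741259] -78.58738140703625
```

```bash
python3 -m inch '[[5,0.12,-0.12,0.12,0,0,-8.5],[5,0,0,0.1,0,0,-8.5],[5,0,0,0.1,0,0,-8.5],[5,0,0,0.1,0,0,-8.5],[5,0,0,0.09,0,0,-8.5],[5,0,0,0.09,0,0,-8.5],[5,0,0,0.09,0,0,-8.5],[5,0,0,0,0,0,0]]'
python3 - <<'E'
from h import *
s=r.read_state();print(s['ft_torque'],s['qpos'][5])
p,d=grab("scene","scene3");c=cv2.cvtColor(p,cv2.COLOR_RGB2BGR)[190:290,200:340]; cv2.imwrite("pics/c4.png",cv2.resize(c,(770,550),interpolation=cv2.INTER_CUBIC))
E
```

```text
time: 9.15
position: [0.5451, 0.0503, 0.0962]
orientation: [[-0.703, -0.711, -0.001], [-0.711, 0.703, -0.002], [0.002, -0.001, -1.0]]
force: [-4.4, -2.8, 2.5]
finger_gap: 0.0589
[-0.58382785  1.08200251  0.81791216] -138.18273856095104
```

View pics/c4.png

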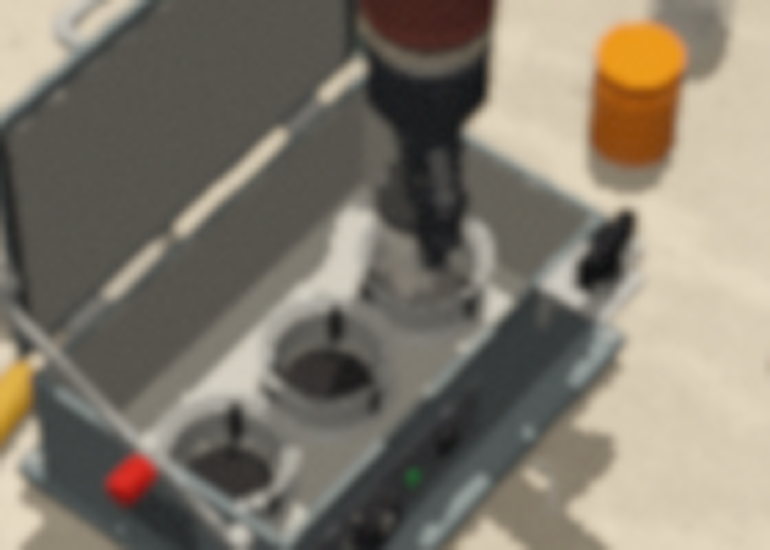

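```bash
python3 -m inch '[[5,0.1,0.04,0.05,0,0,8.5],[5,0,0,0.09,0,0,8.5],[5,0,0,0.09,0,0,8.5],[5,0,0,0.09,0,0,8.5],[5,0,0,0.09,0,0,8.5],[5,0,0,0.09,0,0,8.5],[5,0,0,0.09,0,0,8.5],[5,0,0,0.09,0,0,8.5],[5,0,0,0.09,0,0,8.5],[5,0,0,0.09,0,0,8.5]]'; python3 -c "
from h import *
s=r.read_state();print(s['ft_torque'],s['qpos'][5])"
```

```text
time: 10.2
position: [0.5451, 0.0516, 0.0884]
orientation: [[-0.763, 0.646, 0.001], [0.646, 0.763, 0.001], [-0.001, 0.002, -1.0]]
force: [-5.1, 3.9, 6.6]
finger_gap: 0.0595
[0.65201125 0.82934718 0.70511857] -52.64961552909571
```

```bash
python3 -m inch '[[5,0,0,0.09,0,0,8.5],[5,0,0,0.09,0,0,8.5],[5,0,0,0.08,0,0,8.5],[5,0,0,0.08,0,0,8.5],[5,0,0,0.08,0,0,8.5],[5,0,0,0.08,0,0,8.5]]'; python3 -m inch '[[5,0,0,0.08,0,0,8.5],[5,0,0,0.08,0,0,8.5],[5,0,0,0.06,0,0,8.5]]';python3 -c "
from h import *
s=r.read_state();print(s['ft_torque'],s['qpos'][5])"
```

```text
time: 10.8
position: [0.5462, 0.052, 0.0838]
orientation: [[0.022, 1.0, 0.004], [1.0, -0.022, 0.001], [0.001, 0.004, -1.0]]
force: [-0.7, 4.8, 4.9]
finger_gap: 0.0588
time: 11.1
position: [0.5468, 0.0519, 0.0818]
orientation: [[0.45, 0.893, 0.005], [0.893, -0.45, 0.001], [0.003, 0.004, -1.0]]
force: [0.2, 4.8, 4.0]
finger_gap: 0.059
[0.76673977 0.16517745 0.66670161] 23.84665581117564
```

```bash
python3 -m inch '[[5,0,0,0.07,0,0,8.5],[5,0,0,0.07,0,0,8.5],[5,0,0,0.07,0,0,8.5]]'; python3 -m inch '[[5,0,0,0.07,0,0,8.5],[5,0,0,0.05,0,0,8.5]]';python3 -c "
from h import *
s=r.read_state();print(s['ft_torque'],s['qpos'][5])"
```

```text
time: 11.4
position: [0.5475, 0.0513, 0.0801]
orientation: [[0.79, 0.612, 0.007], [0.612, -0.79, 0.0], [0.005, 0.004, -1.0]]
force: [1.6, 1.4, 5.5]
finger_gap: 0.0592
time: 11.6
position: [0.5479, 0.0512, 0.0798]
orientation: [[0.935, 0.355, 0.007], [0.355, -0.935, -0.0], [0.007, 0.003, -1.0]]
force: [0.0, 3.3, 13.8]
finger_gap: 0.0591
[0.26352106 0.29751804 1.15572197] 66.32229494885816
```

```bash
python3 -m inch '[[5,0,0,0.05,0,0,8],[5,0,0,0.05,0,0,8]]'; python3 -m inch '[[5,0,0,0,0,0,6]]'
```

```text
time: 11.8
position: [0.5495, 0.0521, 0.0803]
orientation: [[0.996, 0.085, 0.011], [0.085, -0.996, 0.001], [0.011, 0.0, -1.0]]
force: [0.2, 9.4, 18.1]
finger_gap: 0.0592
time: 11.9
position: [0.5498, 0.0519, 0.0806]
orientation: [[1.0, -0.019, 0.012], [-0.019, -1.0, -0.0], [0.012, -0.0, -1.0]]
force: [-0.1, 8.1, 16.8]
finger_gap: 0.0589
```

```bash
python3 -m inch '[[5,0,0,-0.2,0,0,0],[6.9,0,0,0,0,0,0],[6.9,0,0,0,0,0,0],[6.9,0,0,0,0,0,0],[6.9,0,0,-1,0,0,0],[6.9,0,0,-2,0,0,0],[6.9,0,0,-4,0,0,0],[8.54,0,0,-4,0,0,0],[8.54,0,0,-4,0,0,0],[8.54,-2,4,-1,0,0,0],[8.54,-3,4,0,0,0,0],[8.54,-3,4,0,0,0,0]]'; python3 -m inch '[[8.54,-1,4.5,0,0,0,0],[8.54,0,4.5,0,0,0,0],[8.54,0,4,0,0,0,0],[8.54,0,0,0,0,0,0],[8.54,0,0,0,0,0,0]]';  python3 - <<'E'
from h import *
print(r.read_state()['qpos'][5])
for n in("scene","top"):
    p,d=grab(n,n+"4"); w=cloud(n,d); P=w.reshape(-1,3);P=P[np.isfinite(P[:,0])]
    for c in([.5465,.0515],[.554,-.275]):
        q=P[np.linalg.norm(P[:,:2]-c,axis=1)<.02]; z=np.median(q[:,2]); q=P[(np.linalg.norm(P[:,:2]-c,axis=1)<.045)&(abs(P[:,2]-z)<.006)];print(n," jar",z,q[:,:2].mean(0),len(q))
E
```

```text
time: 13.1
position: [0.4623, -0.0691, 0.2392]
orientation: [[1.0, -0.016, 0.004], [-0.016, -1.0, -0.002], [0.004, 0.002, -1.0]]
force: [-0.3, -0.8, 0.4]
finger_gap: 0.0855
time: 13.6
position: [0.4501, -0.1985, 0.2379]
orientation: [[1.0, -0.02, 0.001], [-0.02, -1.0, -0.001], [0.001, 0.001, -1.0]]
force: [-0.9, 0.1, 0.3]
finger_gap: 0.0855
58.13766947923485
scene  jar 0.1206401554063929 [0.54480604 0.05427469] 191
scene  jar 0.08334477700397606 [ 0.55238255 -0.27235362] 138
top  jar 0.1203699993036848 [0.54648753 0.05036591] 246
top  jar 0.08206952380478459 [ 0.55971993 -0.27516409] 184
```

Jar A is home: its lid reads 0.1205 m against 0.122 expected, with the same ~1.5 mm bias as jars on the table. Next is jar B.

```bash
python3 -m inch '[[8.54,2.6,1.9,0,0,0,-1.1],[8.54,2.6,1.9,0,0,0,0],[8.54,2.6,1.9,0,0,0,0],[8.54,2.5,1.7,0,0,0,0],[8.54,0,0,0,0,0,0],[8.54,0,0,0,0,0,0]]'
python3 - <<'E'
from h import *
for n in("scene",):
    p,d=grab(n); w=cloud(n,d); P=w.reshape(-1,3);P=P[np.isfinite(P[:,0])]
    q=P[(np.linalg.norm(P[:,:2]-[.553,-.2735],axis=1)<.05)&(abs(P[:,2]-.083)<.006)];print(n," jar",q[:,:2].mean(0),len(q))
E
```

```text
time: 14.3
position: [0.5531, -0.2703, 0.2363]
orientation: [[1.0, 0.004, -0.001], [0.004, -1.0, 0.001], [-0.001, -0.001, -1.0]]
force: [-0.0, -0.6, 0.1]
finger_gap: 0.0856
scene  jar [ 0.55327256 -0.27218761] 138
```

```bash
python3 -m inch '[[8.54,0.05,0.35,2.5,0,0,0],[8.54,0,0,4,0,0,0],[8.54,0,0,4,0,0,0],[8.54,0,0,4,0,0,0],[8.54,0,0,2.6,0,0,0],[8.54,0,0,2.1,0,0,0],[8.54,0,0,0,0,0,0],[8.54,0,0,0,0,0,0],[5,0,0,0,0,0,0],[5,0,0,0,0,0,0],[5,0,0,0,0,0,0],[5,0,0,0,0,0,0]]' 115; python3 -m inch '[[5,0,0,0,0,0,0],[5,0,0,0,0,0,0],[5,0,0,0,0,0,0]]'
```

```text
time: 15.55
position: [0.5553, -0.2763, 0.0482]
orientation: [[1.0, 0.002, 0.004], [0.002, -1.0, -0.002], [0.004, 0.002, -1.0]]
force: [-1.0, 2.1, 8.8]
finger_gap: 0.0589
time: 15.85
position: [0.5552, -0.2762, 0.0481]
orientation: [[1.0, 0.002, 0.004], [0.002, -1.0, -0.002], [0.004, 0.002, -1.0]]
force: [-0.6, 1.2, 7.8]
finger_gap: 0.0585
```

```bash
python3 -m inch '[[5,0,0,-1,0,0,0],[5,0,0,-2,0,0,0],[5,0,0,-3,0,0,0],[5,0,0,-4,0,0,0],[5,0,0,-4,0,0,0],[5,0,0,-3,0,0,0],[5,0,0,-2,0,0,0],[5,0,0,0,0,0,0]]'; python3 -m inch '[[5,0,-2,0,0,0,0],[5,0,-4,0,0,0,0],[5,0,-4,0,0,0,0],[5,0,-4.5,0,0,0,0],[5,0,-4.5,0,0,0,0],[5,0,-4.5,0,0,0,0],[5,0,-4.5,0,0,0,0],[5,0,-4,0,0,0,0],[5,0,-4,0,0,0,0],[5,0,-4,0,0,0,0],[5,0,-2,0,0,0,0],[5,0,0,0,0,0,0]]';python3 -m inch '[[5,0,0,0,0,0,0],[5,0,0,0,0,0,0]]'
```

```text
time: 16.65
position: [0.555, -0.2765, 0.2397]
orientation: [[1.0, 0.002, 0.006], [0.002, -1.0, -0.004], [0.006, 0.004, -1.0]]
force: [1.0, -0.3, -2.7]
finger_gap: 0.0585
time: 17.85
position: [0.5503, 0.1481, 0.2324]
orientation: [[1.0, 0.006, -0.004], [0.006, -1.0, 0.001], [-0.004, -0.001, -1.0]]
force: [0.9, -0.3, -3.8]
finger_gap: 0.0583
time: 18.05
position: [0.5518, 0.144, 0.2336]
orientation: [[1.0, 0.001, -0.002], [0.001, -1.0, -0.001], [-0.002, 0.001, -1.0]]
force: [-0.1, -0.6, -3.3]
finger_gap: 0.0587
```

```bash
python3 -m inch '[[5,-0.3,-0.2,1,0,0,0],[5,0,0,2,0,0,0],[5,0,0,2,0,0,0],[5,0,0,2,0,0,0],[5,0,0,2,0,0,0],[5,0,0,1.2,0,0,0],[5,0,0,0.4,0,0,0],[5,0,0,0.2,0,0,0],[5,0,0,0,0,0,0],[5,0,0,0,0,0,0]]'
```

```text
time: 19.05
position: [0.5504, 0.1466, 0.1279]
orientation: [[1.0, 0.002, 0.002], [0.002, -1.0, 0.0], [0.002, -0.0, -1.0]]
force: [-0.2, 1.2, -2.1]
finger_gap: 0.0585
```

```bash
python3 -m inch '[[5,0,0,0.15,0,0,-4],[5,0,0,0.15,0,0,-8.5],[5,0,0,0.15,0,0,-8.5],[5,0,0,0.12,0,0,-8.5],[5,0,0,0.12,0,0,-8.5],[5,0,0,0.1,0,0,-8.5],[5,0,0,0.1,0,0,-8.5],[5,0,0,0.1,0,0,-8.5]]'; python3 -c "
from h import *
s=r.read_state();print(s['ft_torque'],s['qpos'][5])"
```

```text
time: 19.85
position: [0.5496, 0.1468, 0.1181]
orientation: [[0.439, 0.898, 0.0], [0.898, -0.439, 0.0], [0.0, -0.0, -1.0]]
force: [-4.2, 0.4, 1.4]
finger_gap: 0.0584
[-0.05735047  0.82091143 -0.17925269] 33.05003182455414
```

```bash
python3 -m inch '[[5,-0.07,-0.13,0.1,0,0,-8.5],[5,0,0,0.1,0,0,-8.5],[5,0,0,0.09,0,0,-8.5],[5,0,0,0.09,0,0,-8.5],[5,0,0,0.09,0,0,-8.5],[5,0,0,0.08,0,0,-8.5],[5,0,0,0.08,0,0,-8.5]]'; python3 -c "
from h import *
s=r.read_state();print(s['ft_torque'],s['qpos'][5])"
```

```text
time: 20.55
position: [0.5484, 0.1466, 0.1131]
orientation: [[-0.55, 0.835, 0.0], [0.835, 0.55, 0.0], [-0.0, 0.0, -1.0]]
force: [-7.3, -1.6, 8.4]
finger_gap: 0.0587
[-0.4276531   1.54415655 -0.7409311 ] -26.38212013328993
```

```bash
python3 -m inch '[[5,0.08,-0.12,0.09,0,0,-8.5],[5,0,0,0.09,0,0,-8.5],[5,0,0,0.08,0,0,-8.5],[5,0,0,0.08,0,0,-8.5],[5,0,0,0.08,0,0,-8.5],[5,0,0,0.08,0,0,-8.5],[5,0,0,0.08,0,0,-8.5],[5,0,0,0.08,0,0,-8.5]]'; python3 -m inch '[[5,0,0,0.08,0,0,-8.5],[5,0,0,0.08,0,0,-8.5],[5,0,0,0.08,0,0,-8.5],[5,0,0,0.08,0,0,-8.5],[5,0,0,0.08,0,0,-8.5],[5,0,0,0,0,0,0]]'; python3 -c "
from h import *
s=r.read_state();print(s['ft_torque'],s['qpos'][5])"
```

```text
time: 21.35
position: [0.5476, 0.146, 0.1061]
orientation: [[-0.98, -0.198, 0.002], [-0.198, 0.98, -0.001], [-0.002, -0.001, -1.0]]
force: [-1.9, -3.6, 3.4]
finger_gap: 0.0588
time: 21.95
position: [0.5475, 0.1458, 0.1017]
orientation: [[-0.592, -0.806, 0.002], [-0.806, 0.592, -0.001], [0.0, -0.002, -1.0]]
force: [-3.5, -3.9, 4.1]
finger_gap: 0.0587
[-0.90650926  0.49978932  0.59327351] -136.69798904880895
```

Remaining about 15.6 mm, so I reverse the turn.

```bash
python3 -m inch '[[5,0,0,0.06,0,0,8.5],[5,0,0,0.09,0,0,8.5],[5,0,0,0.09,0,0,8.5],[5,0,0,0.09,0,0,8.5],[5,0,0,0.09,0,0,8.5],[5,0,0,0.09,0,0,8.5],[5,0,0,0.09,0,0,8.5],[5,0,0,0.09,0,0,8.5],[5,0,0,0.09,0,0,8.5],[5,0,0,0.09,0,0,8.5]]'; python3 -m inch '[[5,0,0,0.09,0,0,8.5],[5,0,0,0.09,0,0,8.5],[5,0,0,0.09,0,0,8.5],[5,0,0,0.08,0,0,8.5],[5,0,0,0.08,0,0,8.5]]'; python3 -c "
from h import *
s=r.read_state();print(s['ft_torque'],s['qpos'][5])"
```

```text
time: 22.95
position: [0.5475, 0.1468, 0.093]
orientation: [[-0.849, 0.529, 0.002], [0.529, 0.849, -0.0], [-0.002, 0.001, -1.0]]
force: [-3.1, -0.1, 4.8]
finger_gap: 0.0582
time: 23.45
position: [0.548, 0.1472, 0.0889]
orientation: [[-0.269, 0.963, 0.003], [0.963, 0.269, 0.001], [-0.0, 0.003, -1.0]]
force: [-2.1, 0.3, 5.6]
finger_gap: 0.0586
[-0.05125637  0.24616527  0.79462423] -8.533156035085996
```

```bash
python3 -m inch '[[5,0,0,0.08,0,0,8.5],[5,0,0,0.08,0,0,8.5],[5,0,0,0.07,0,0,8.5]]'; python3 -m inch '[[5,0,0,0.07,0,0,8.5],[5,0,0,0.07,0,0,8.5]]';  python3 -m inch '[[5,0,0,0.05,0,0,8.5],[5,0,0,0.05,0,0,8.5]]'
```

```text
time: 23.75
position: [0.5485, 0.1473, 0.0868]
orientation: [[0.172, 0.985, 0.004], [0.985, -0.172, 0.001], [0.001, 0.004, -1.0]]
force: [-1.1, 0.7, 3.5]
finger_gap: 0.0585
time: 23.95
position: [0.5489, 0.1472, 0.0855]
orientation: [[0.453, 0.892, 0.005], [0.892, -0.453, 0.001], [0.003, 0.004, -1.0]]
force: [-0.3, -0.5, 3.7]
finger_gap: 0.0587
time: 24.15
position: [0.5488, 0.1469, 0.0848]
orientation: [[0.693, 0.721, 0.005], [0.721, -0.693, 0.0], [0.003, 0.003, -1.0]]
force: [-1.1, -3.3, 7.9]
finger_gap: 0.0589
```

```bash
python3 -m inch '[[5,0,0,0.06,0,0,8.5],[5,0,0,0.06,0,0,8.5]]';  python3 -m inch '[[5,0,0,0.05,0,0,8.5],[5,0,0,0,0,0,4]]'
```

```text
time: 24.35
position: [0.5494, 0.1468, 0.0844]
orientation: [[0.874, 0.487, 0.006], [0.487, -0.874, -0.0], [0.005, 0.003, -1.0]]
force: [-2.7, -3.4, 11.3]
finger_gap: 0.0587
time: 24.55
position: [0.55, 0.1467, 0.0844]
orientation: [[0.958, 0.286, 0.007], [0.286, -0.958, -0.0], [0.007, 0.002, -1.0]]
force: [-0.6, -2.8, 11.0]
finger_gap: 0.0584
```

```bash
python3 -m inch '[[5,0,0,-0.2,0,0,0],[6.9,0,0,0,0,0,0],[6.9,0,0,0,0,0,0],[6.9,0,0,0,0,0,0],[6.9,0,0,-1,0,0,0],[6.9,0,0,-2,0,0,0],[6.9,0,0,-4,0,0,0],[0,0,0,-4,0,0,0],[0,0,0,-4.5,0,0,0],[0,-4,0,0,0,0,-8.5],[0,-4,0,0,0,0,-8.5],[0,-4,0,0,0,0,-8.5]]';  python3 - <<'E'
from h import *
print(r.read_state()['qpos'])
for n in("scene","top"):
    p,d=grab(n,n+"5"); w=cloud(n,d); P=w.reshape(-1,3);P=P[np.isfinite(P[:,0])]
    for c in([.5465,.0515],[.548,.1465]):
        q=P[np.linalg.norm(P[:,:2]-c,axis=1)<.02]; z=np.median(q[:,2]); q=P[(np.linalg.norm(P[:,:2]-c,axis=1)<.045)&(abs(P[:,2]-z)<.006)];print(n," jar",z,q[:,:2].mean(0),len(q))
    if n=="scene": cv2.imwrite("pics/c5.png",cv2.resize(cv2.cvtColor(p,cv2.COLOR_RGB2BGR)[150:300,190:390],(800,600),interpolation=cv2.INTER_CUBIC))
E
```

```text
time: 25.75
position: [0.4379, 0.0952, 0.2384]
orientation: [[0.731, 0.682, 0.001], [0.682, -0.731, 0.0], [0.001, 0.0, -1.0]]
force: [-1.0, -1.4, 0.7]
finger_gap: 0.0
[ 2.15395424e+00 -1.27863595e+01  1.12084290e+02  1.70130005e-02
  8.06550621e+01  4.91336564e+01]
scene  jar 0.12080152141845453 [0.54599609 0.05323337] 180
scene  jar 0.1203907840537545 [0.54768351 0.14808693] 197
top  jar 0.11977505217387308 [0.54613817 0.05060323] 246
top  jar 0.12020381721942536 [0.54935936 0.14499463] 239
```

View pics/c5.png

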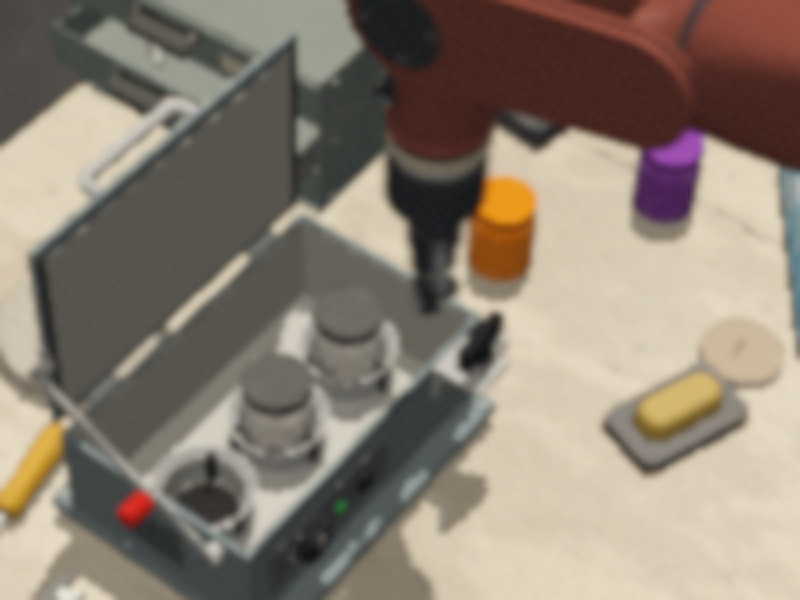

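```bash
python3 -m inch '[[0,0,0,0,0,0,-7.8],[0,0,0,0,0,0,-7.8],[0,0,0,0,0,0,-7.8],[0,0,0,0,0,0,-7.8],[0,0,0,0,0,0,-7.8],[0,0,0,0,0,0,-7.8]]';python3 -m inch '[[0,3,1.3,0,0,0,0],[0,4,1.7,0,0,0,0],[0,4.3,1.9,0,0,0,0],[0,4.3,1.9,0,0,0,0],[0,4.3,1.9,0,0,0,0],[0,3.4,1.6,0,0,0,0],[0,0,0,0,0,0,0],[0,0,0,0,0,0,0]]'
```

```text
time: 26.45
position: [0.4396, 0.0954, 0.2382]
orientation: [[0.006, 1.0, 0.001], [1.0, -0.006, 0.0], [0.0, 0.001, -1.0]]
force: [-0.4, 0.1, -0.4]
finger_gap: -0.0
time: 27.25
position: [0.5445, 0.3278, 0.237]
orientation: [[0.01, 1.0, -0.001], [1.0, -0.01, -0.001], [-0.001, -0.001, -1.0]]
force: [0.1, -0.6, 0.4]
finger_gap: -0.0004
```

```bash
python3 -m inch '[[0,0,-0.2,2,0,0,0],[0,0,0,2,0,0,0],[0,0,0,1.5,0,0,0],[0,0,0,1,0,0,0],[0,0,0,0.3,0,0,0],[0,0,0,0,0,0,0]]'; python3 -m inch '[[0,0,0,0.4,0,0,0],[0,0,0,0.4,0,0,0],[0,0,0,0.4,0,0,0]]';  python3 -m inch '[[0,0,0,0.4,0,0,0],[0,0,0,0.4,0,0,0],[0,0,0,0.3,0,0,0]]'
```

```text
time: 27.85
position: [0.5427, 0.3267, 0.1697]
orientation: [[0.011, 1.0, -0.0], [1.0, -0.011, -0.0], [-0.0, -0.0, -1.0]]
force: [0.8, 0.1, 0.3]
finger_gap: -0.0
time: 28.15
position: [0.5435, 0.3273, 0.1583]
orientation: [[0.01, 1.0, 0.002], [1.0, -0.01, 0.001], [0.001, 0.002, -1.0]]
force: [1.7, 0.7, 2.5]
finger_gap: -0.0001
time: 28.45
position: [0.5427, 0.327, 0.1463]
orientation: [[0.01, 1.0, 0.0], [1.0, -0.01, -0.0], [-0.0, 0.0, -1.0]]
force: [1.5, -1.0, 1.3]
finger_gap: 0.0001
```

```bash
python3 -m inch '[[0,0,0,0.3,0,0,0],[0,0,0,0.2,0,0,0],[0,0,0,0,0,0,0],[0,0,0,-1,0,0,0],[0,0,0,-3,0,0,0],[0,0,0,-4,0,0,0],[0,0,0,-4,0,0,0],[0,-0.5,-3,-4,0,0,0],[0,0,-4,-3,0,0,0],[0,0,-4,0,0,0,0]]';  python3 - <<'E'
from h import *
for n in("scene","top"):
    p,d=grab(n,n+"6"); w=cloud(n,d);h=cv2.cvtColor(p,cv2.COLOR_RGB2HSV); red=((h[...,0]<6)|(h[...,0]>174))&(h[...,1]>170)&(h[...,2]>110)
    box=(w[...,1]>.30)&(w[...,1]<.36)&(w[...,0]>.45)&(w[...,0]<.65)&(w[...,2]<.2)
    k=w[red&box]; print(n," knob",len(k),k.mean(0),k.max(0))
    P=w.reshape(-1,3);P=P[np.isfinite(P[:,0])]
    m=(P[:,2]>.2)&(P[:,2]<.345)&(P[:,0]>.55)&(P[:,0]<.76)&(P[:,1]>0.01)&(P[:,1]<.30); L=P[m]; lo=L[L[:,0]<.68]; hi=L[L[:,0]>.69]
    print(np.polyfit(lo[:,2],lo[:,0],1),lo.max(0)); print(" handle",len(hi),hi.mean(0) if len(hi) else 0)
    cv2.imwrite("pics/c6.png",cv2.resize(cv2.cvtColor(p,cv2.COLOR_RGB2BGR)[140:270,150:330],(792,572),interpolation=cv2.INTER_CUBIC))
E
```

```text
time: 29.45
position: [0.4335, 0.3239, 0.3381]
orientation: [[0.011, 1.0, 0.008], [1.0, -0.011, 0.005], [0.005, 0.008, -1.0]]
force: [-0.2, 0.6, 1.4]
finger_gap: -0.0
scene  knob 42 [0.54794307 0.32972386 0.13827381] [0.57714636 0.34297656 0.14574014]
[-0.0327424   0.65016457] [0.6798655  0.29920843 0.34076744]
 handle 0 0
top  knob 28 [0.54861712 0.326888   0.13919731] [0.55358302 0.33683806 0.14710712]
[-0.0148795   0.64782584] [0.67993534 0.29897374 0.3394969 ]
 handle 0 0
```

View pics/c6.png

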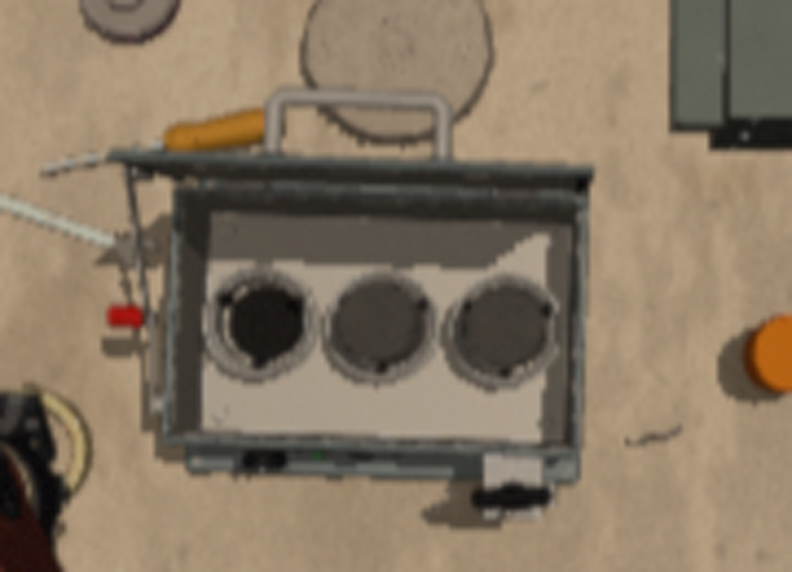

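The knee is broken: the knob dropped about 20 mm and moved away from the robot. The lid has tilted slightly and the handle is seen at top pixel ~(231,162). I measure it again now.

```bash
python3 - <<'E'
from h import *
for n in("scene","top"):
    p,d=grab(n); w=cloud(n,d);P=w.reshape(-1,3);P=P[np.isfinite(P[:,0])]
    for tag in "x":
        m=(P[:,2]>.29)&(P[:,2]<.33)&(P[:,0]>.665)&(P[:,0]<.72)&(P[:,1]>0.09)&(P[:,1]<.20); q=P[m]; print(n,len(q),q.mean(0),q.min(0),q.max(0))
    m=(P[:,2]>.325)&(P[:,2]<.35)&(P[:,0]>.58)&(P[:,0]<.66)&(P[:,1]>0.01)&(P[:,1]<.28);q=P[m]; print(" lid top",len(q),q.mean(0),q[:,2].max())
E
python3 -m inch '[[0,-3,0,-4,0,0,0],[0,-3.5,0,-4,0,0,0],[3,-3.5,2,0,0,0,0],[3,-3.5,4,0,0,0,0],[3,-3.5,4,0,0,0,0],[3,-0.5,4.5,0,0,0,0],[3,0,4.5,0,0,0,0],[3,0,3,0,0,0,0],[3,0,2,0,0,0,0],[3,0,0,0,0,0,0],[3,0,0,0,0,0,0]]'
```

```text
scene 70 [0.68005252 0.17237204 0.30897628] [0.67040223 0.14110973 0.29768263] [0.68898529 0.19969937 0.31802489]
 lid top 115 [0.63684346 0.22476792 0.33310972] 0.3412606510146184
top 181 [0.68086101 0.14634892 0.30840823] [0.66574812 0.09027614 0.30073495] [0.68944872 0.19848452 0.31515538]
 lid top 259 [0.63660748 0.14520795 0.33391867] 0.34024247963108073
time: 30.75
position: [0.6667, 0.1514, 0.4075]
orientation: [[0.011, 1.0, -0.003], [1.0, -0.011, -0.0], [-0.0, -0.003, -1.0]]
force: [-0.8, 0.6, 0.4]
finger_gap: 0.0299
```

```bash
python3 -m inch '[[3,-0.4,1.5,0,0,0,0],[3,0,0,2,0,0,0],[3,0,0,2.5,0,0,0],[3,0,0,2.5,0,0,0],[3,0,0,1,0,0,0],[3,0,0,0,0,0,0]]'; python3 -m inch '[[3,0,0,1.2,0,0,0],[3,0,0,1.2,0,0,0],[3,0,0,1.2,0,0,0],[3,0,0,0.5,0,0,0],[3,0,0,0,0,0,0]]'
```

```text
time: 31.35
position: [0.6799, 0.1478, 0.3275]
orientation: [[0.01, 1.0, -0.003], [1.0, -0.01, -0.0], [-0.0, -0.003, -1.0]]
force: [-0.0, 0.5, 0.4]
finger_gap: 0.0298
time: 31.85
position: [0.6819, 0.1479, 0.2904]
orientation: [[0.01, 1.0, 0.004], [1.0, -0.01, 0.0], [0.0, 0.004, -1.0]]
force: [-1.5, -0.1, 9.7]
finger_gap: 0.03
```

```bash
python3 -m inch '[[3,0,0,-0.4,0,0,0],[0.5,0,0,0,0,0,0],[0.5,0,0,0,0,0,0],[0.5,0,0,0,0,0,0],[0.5,0,0,0,0,0,0],[0.5,0,0,0,0,0,0]]' 30
python3 - <<'E'
from h import *
n="scene";p,d=grab(n,"scene7")
cv2.imwrite("pics/c7.png",cv2.resize(cv2.cvtColor(p,cv2.COLOR_RGB2BGR)[120:270,180:380],(800,600),interpolation=cv2.INTER_CUBIC))
E
```

```text
time: 32.45
position: [0.6813, 0.1478, 0.2921]
orientation: [[0.01, 1.0, 0.0], [1.0, -0.01, 0.0], [0.0, 0.0, -1.0]]
force: [0.3, -0.3, 2.2]
finger_gap: 0.0106
```

View pics/c7.png

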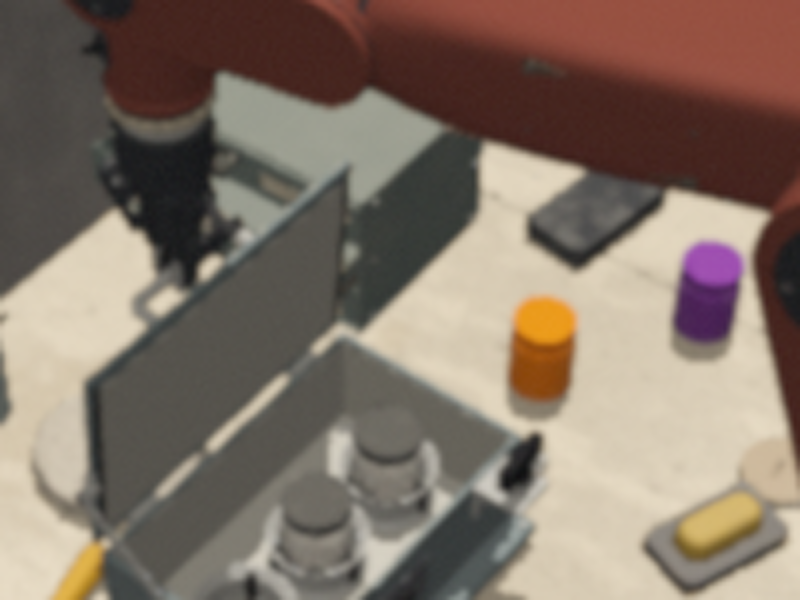

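```bash
python3 -m inch '[[0.5,0,-0.88,-0.12,0,0,0],[0.5,0,-0.88,-0.12,0,0,0],[0.5,0,-0.9,-0.05,0,0,0],[0.5,0,-0.9,-0.05,0,0,0],[0.5,0,-0.88,0.05,0,0,0],[0.5,0,-0.88,0.05,0,0,0],[0.5,0,-0.9,0.13,0,0,0],[0.5,0,-0.9,0.13,0,0,0]]'; python3 -m inch '[[0.5,0,-0.86,0.22,0,0,0],[0.5,0,-0.86,0.22,0,0,0],[0.5,0,-0.84,0.31,0,0,0],[0.5,0,-0.84,0.31,0,0,0]]'
```

```text
time: 33.3
position: [0.6089, 0.1493, 0.2914]
orientation: [[0.01, 1.0, -0.001], [1.0, -0.01, 0.001], [0.001, -0.001, -1.0]]
force: [0.8, 6.2, -0.4]
finger_gap: 0.0105
time: 33.7
position: [0.5745, 0.1498, 0.2802]
orientation: [[0.01, 1.0, -0.002], [1.0, -0.01, 0.001], [0.001, -0.002, -1.0]]
force: [-2.9, 6.4, 3.5]
finger_gap: 0.0106
```

```bash
python3 -m inch '[[0.5,0,-0.8,0.39,0,0,0],[0.5,0,-0.8,0.39,0,0,0],[0.5,0,-0.76,0.47,0,0,0],[0.5,0,-0.76,0.47,0,0,0],[0.5,0,-0.7,0.53,0,0,0],[0.5,0,-0.7,0.53,0,0,0]]'; python3 -m inch '[[0.5,0,-0.65,0.61,0,0,0],[0.5,0,-0.65,0.61,0,0,0],[0.5,0,-0.6,0.68,0,0,0],[0.5,0,-0.6,0.68,0,0,0]]'; python3 -m inch '[[0.5,0,-0.52,0.72,0,0,0],[0.5,0,-0.52,0.72,0,0,0],[0.5,0,0,0,0,0,0]]'
```

```text
time: 34.3
position: [0.5291, 0.1504, 0.2519]
orientation: [[0.01, 1.0, -0.003], [1.0, -0.01, 0.002], [0.002, -0.003, -1.0]]
force: [-0.6, 7.4, -0.7]
finger_gap: 0.0107
time: 34.7
position: [0.5043, 0.1506, 0.226]
orientation: [[0.01, 1.0, -0.002], [1.0, -0.01, 0.002], [0.002, -0.002, -1.0]]
force: [1.2, 8.1, -1.8]
finger_gap: 0.0109
time: 35.0
position: [0.4933, 0.1509, 0.2105]
orientation: [[0.01, 1.0, -0.003], [1.0, -0.01, 0.002], [0.002, -0.004, -1.0]]
force: [3.1, 9.0, -4.1]
finger_gap: 0.0111
```

```bash
python3 -m inch '[[0.5,0,-0.29,0.5,0,0,0],[0.5,0,-0.29,0.5,0,0,0],[0.5,0,-0.28,0.5,0,0,0],[0.5,0,-0.24,0.54,0,0,0],[0.5,0,-0.24,0.54,0,0,0],[0.5,0,-0.22,0.52,0,0,0],[0.5,0,-0.15,0.4,0,0,0],[0.5,0,-0.13,0.4,0,0,0],[0.5,0,0,0,0,0,0]]'; python3 -m inch '[[0.5,0,-0.05,0.25,0,0,0],[0.5,0,-0.05,0.2,0,0,0],[0.5,0,0,0,0,0,0]]'
```

```text
time: 35.9
position: [0.4758, 0.1511, 0.1726]
orientation: [[0.01, 1.0, -0.001], [1.0, -0.01, 0.002], [0.002, -0.001, -1.0]]
force: [3.9, 8.7, -2.2]
finger_gap: 0.0107
time: 36.2
position: [0.4746, 0.151, 0.1682]
orientation: [[0.01, 1.0, -0.002], [1.0, -0.01, 0.002], [0.002, -0.002, -1.0]]
force: [1.8, 8.5, -2.0]
finger_gap: 0.0107
```

```bash
python3 -m inch '[[0.5,0,-0.02,0.2,0,0,0],[0.5,0,0,0.2,0,0,0],[0.5,0,0,0,0,0,0]]'; python3 -m inch '[[0.5,0,0,0.2,0,0,0],[0.5,0,0,0.1,0,0,0],[0.5,0,0,0,0,0,0]]'
```

```text
time: 36.5
position: [0.4744, 0.151, 0.1669]
orientation: [[0.01, 1.0, -0.002], [1.0, -0.01, 0.002], [0.002, -0.002, -1.0]]
force: [-7.5, 5.9, 15.2]
finger_gap: 0.0108
time: 36.8
position: [0.4745, 0.1511, 0.1666]
orientation: [[0.01, 1.0, -0.002], [1.0, -0.01, 0.002], [0.002, -0.002, -1.0]]
force: [-16.2, 4.7, 31.9]
finger_gap: 0.0107
```

```bash
python3 -m inch '[[0.5,0,0.1,-0.35,0,0,0],[3,0,0,0,0,0,0],[3,0,0,0,0,0,0],[3,0,0,-1,0,0,0],[3,0,0,-4,0,0,0],[3,0,0,-4,0,0,0],[3,4,0,-2,0,0,0],[3,4,0,0,0,0,0],[3,4,0,0,0,0,0],[3,0,0,0,0,0,0]]';  python3 - <<'E'
from h import *
for n in("scene","top"):
    p,d=grab(n,n+"8"); w=cloud(n,d);P=w.reshape(-1,3);P=P[np.isfinite(P[:,0])]
    m=(P[:,0]>.45)&(P[:,0]<.63)&(P[:,1]>.01)&(P[:,1]<.29)&(P[:,2]>.11)&(P[:,2]<.16); q=P[m]; c,_,_,_=np.linalg.lstsq(np.c_[q[:,:2],np.ones(len(q))],q[:,2],rcond=None); print(n,"lid plane",len(q),c,np.median(q[:,2]),q[:,0].min())
    m=(P[:,2]>.163)&(P[:,2]<.19)&(P[:,0]>.38)&(P[:,0]<.46)&(P[:,1]>-.02)&(P[:,1]<.085)
    g=P[m]; print(" latch",len(g),np.median(g,0),g[:,2].max(), cv2.minAreaRect(g[:,:2].astype(np.float32)))
    c=cv2.cvtColor(p,cv2.COLOR_RGB2BGR)
    c=c[190:310,190:350] if n=="scene" else c[150:270,165:325]
    cv2.imwrite(f"pics/c8{n}.png",cv2.resize(c,(560,420),interpolation=cv2.INTER_CUBIC))
a=np.hstack([cv2.resize(cv2.imread(f"pics/c8{n}.png"),(400,300)) for n in("scene","top")]);cv2.imwrite("pics/c8.png",a)
E
```

```text
time: 37.8
position: [0.4776, 0.2733, 0.2765]
orientation: [[0.007, 1.0, -0.0], [1.0, -0.007, 0.001], [0.001, -0.0, -1.0]]
force: [-0.4, -0.4, -1.4]
finger_gap: 0.0301
scene lid plane 2891 [ 0.00713725 -0.00181755  0.1358346 ] 0.13942892727084846 0.450158927626665
 latch 78 [0.41810805 0.0488836  0.17409115] 0.18035860871300932 ((0.4197775721549988, 0.04722462594509125), (0.013832103461027145, 0.05687989294528961), 1.6807146072387695)
top lid plane 4684 [ 0.00658712 -0.00161711  0.13511784] 0.13839110098347257 0.4500422592115502
 latch 85 [0.42261157 0.04240966 0.17378002] 0.18154693920729384 ((0.4225310981273651, 0.04254422336816788), (0.012653782963752747, 0.056212350726127625), 0.41673487424850464)
```

View pics/c8.png

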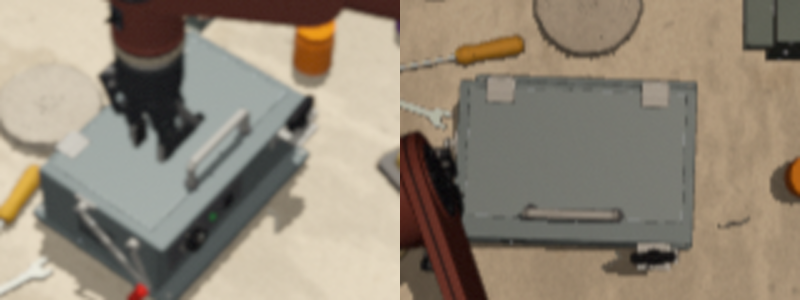

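Both views show the lid lying level and shut, the stay folded beside the tub, and the black latch grip in front at top pixel ~(266,252). Next I turn the latch.

```bash
python3 -m inch '[[4,-3,-0.8,0,0,0,0],[4,-4,-1,0,0,0,0],[4,-4.5,-1.2,0,0,0,0],[4,-4.5,-1.2,0,0,0,0],[4,-4.2,-0.9,0,0,0,0],[4,-2.7,-0.5,0,0,0,0],[4,0,0,0,0,0,0],[4,0,0,0,0,0,0]]'; python3 -m inch '[[4,0,0,3,0,0,0],[4,0,0,3,0,0,0],[4,0,0,2,0,0,0],[4,0,0,1,0,0,0],[4,0,0,0,0,0,0]]'
```

```text
time: 38.7
position: [0.4195, 0.0404, 0.2764]
orientation: [[0.014, 1.0, 0.0], [1.0, -0.014, 0.0], [0.0, 0.0, -1.0]]
force: [0.0, 0.7, 0.1]
finger_gap: 0.0398
time: 39.2
position: [0.4187, 0.0422, 0.1849]
orientation: [[0.009, 1.0, -0.003], [1.0, -0.009, 0.0], [0.0, -0.003, -1.0]]
force: [-0.1, 0.1, -0.3]
finger_gap: 0.0399
```

```bash
python3 -m inch '[[4,0.15,0.25,1,0,0,0],[4,0,0,1,0,0,0],[4,0,0,0.6,0,0,0],[4,0,0,0,0,0,0],[0.5,0,0,0,0,0,0],[0.5,0,0,0,0,0,0],[0.5,0,0,0,0,0,0],[0.5,0,0,0,0,0,0],[0.5,0,0,0,0,0,0]]' 40
```

```text
time: 40.1
position: [0.4207, 0.0432, 0.1607]
orientation: [[0.01, 1.0, -0.004], [1.0, -0.01, 0.0], [0.0, -0.004, -1.0]]
force: [-8.2, 1.0, 6.6]
finger_gap: 0.0132
```

```bash
python3 -m inch '[[0.5,0,-0.1,-0.2,0,0,-5],[0.5,0,0,0,0,0,-8],[0.5,0,0,0,0,0,-8],[0.5,0,0,0,0,0,-8]]'; python3 -m inch '[[0.5,0,0,0,0,0,-8],[0.5,0,0,0,0,0,-8],[0.5,0,0,0,0,0,-8]]'; python3 -c "
from h import *
s=r.read_state();print(s['ft_torque'],s['qpos'][5])"
```

```text
time: 40.5
position: [0.4208, 0.0433, 0.1609]
orientation: [[-0.48, 0.877, -0.001], [0.877, 0.48, 0.001], [0.001, -0.0, -1.0]]
force: [4.6, 1.1, -12.2]
finger_gap: 0.0128
time: 40.8
position: [0.421, 0.0435, 0.1609]
orientation: [[-0.796, 0.606, -0.0], [0.606, 0.796, 0.001], [0.001, 0.001, -1.0]]
force: [4.9, 1.3, -13.3]
finger_gap: 0.0129
[ 0.40834049 -0.9922328  -0.06487625] -57.5927463421572
```

```bash
python3 -m inch '[[0.5,0,0,0.1,0,0,-8],[0.5,0,0,0,0,0,-8],[0.5,0,0,0,0,0,-8],[0.5,0,0,0,0,0,-8]]'; python3 -m inch '[[0.5,0,0,0,0,0,-4],[0.5,0,0,0,0,0,-3],[0.5,0,0,0,0,0,0]]'; python3 -c "
from h import *
s=r.read_state();print(s['ft_torque'],s['qpos'][5])"
```

```text
time: 41.2
position: [0.4212, 0.0438, 0.1608]
orientation: [[-0.996, 0.092, 0.0], [0.092, 0.996, 0.002], [-0.0, 0.002, -1.0]]
force: [2.9, 2.3, -5.2]
finger_gap: 0.0128
time: 41.5
position: [0.4212, 0.0438, 0.1609]
orientation: [[-1.0, -0.023, 0.0], [-0.023, 1.0, 0.002], [-0.0, 0.002, -1.0]]
force: [2.3, 4.6, -6.0]
finger_gap: 0.0131
[ 0.75251228 -0.34901519 -1.1328707 ] -96.20408910317782
```

```bash
python3 -m inch '[[3.5,0,0,0,0,0,0],[3.5,0,0,0,0,0,0],[3.5,0,0,0,0,0,0],[3.5,0,0,-1,0,0,0],[3.5,0,0,-3,0,0,0],[3.5,0,0,-4,0,0,0],[3.5,0,-3,-4,0,0,0],[3.5,0,-4.5,-2,0,0,0],[3.5,0,-4.5,0,0,0,0],[3.5,0,-4.5,0,0,0,0],[3.5,0,-3,0,0,0,0],[3.5,0,0,0,0,0,0]]';  python3 - <<'E'
from h import *
for n in("scene","top"):
    p,d=grab(n,n+"9"); w=cloud(n,d);P=w.reshape(-1,3);P=P[np.isfinite(P[:,0])]
    m=(P[:,0]>.45)&(P[:,0]<.63)&(P[:,1]>.01)&(P[:,1]<.29)&(P[:,2]>.11)&(P[:,2]<.16); q=P[m]; c,_,_,_=np.linalg.lstsq(np.c_[q[:,:2],np.ones(len(q))],q[:,2],rcond=None); print(n,"lid plane",c,np.median(q[:,2]))
    m=(P[:,2]>.163)&(P[:,2]<.19)&(P[:,0]>.37)&(P[:,0]<.463)&(P[:,1]>-.02)&(P[:,1]<.09)
    g=P[m]; print(" latch",len(g),cv2.minAreaRect(g[:,:2].astype(np.float32)))
    c=cv2.cvtColor(p,cv2.COLOR_RGB2BGR)
    c=c[190:310,190:350] if n=="scene" else c[190:280,225:345]
    cv2.imwrite(f"pics/c9{n}.png",cv2.resize(c,(400,300),interpolation=cv2.INTER_CUBIC))
a=np.hstack([cv2.imread(f"pics/c9{n}.png") for n in("scene","top")]);cv2.imwrite("pics/c9.png",a)
E
```

```text
time: 42.7
position: [0.4257, -0.1553, 0.3021]
orientation: [[-1.0, -0.02, 0.0], [-0.02, 1.0, -0.002], [-0.0, -0.002, -1.0]]
force: [-0.2, 0.1, 1.0]
finger_gap: 0.0349
scene lid plane [ 0.00580926 -0.00161614  0.13657492] 0.13941845758655963
 latch 93 ((0.4206971526145935, 0.0445728562772274), (0.021631859242916107, 0.0556863471865654), 86.48391723632812)
top lid plane [ 0.00567514 -0.00144303  0.13559832] 0.13844146878662444
 latch 83 ((0.4226520359516144, 0.04254671931266785), (0.05572548881173134, 0.012645469047129154), 0.4718838930130005)
```

View pics/c9.png

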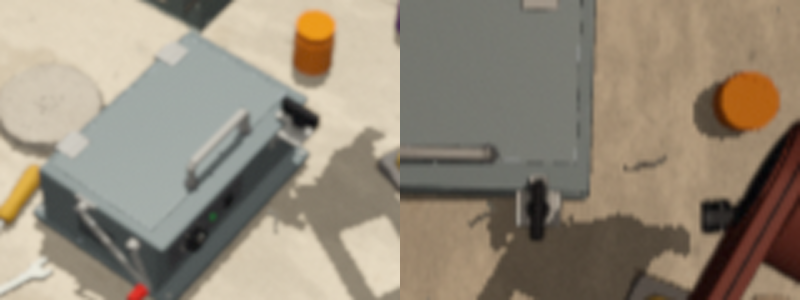

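View pics/top8.png

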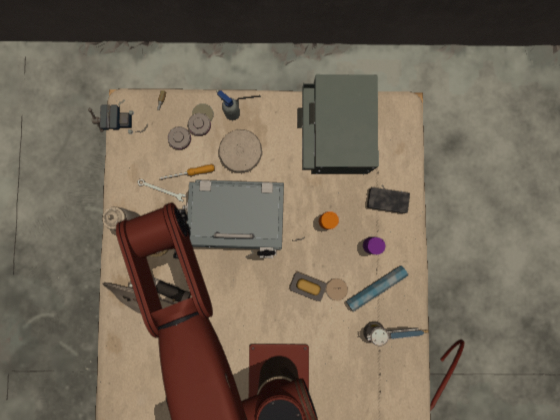

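No jar is left anywhere on the table. Orange (330,220), purple (375,245), the black block (388,201) and the rest are where they were.

```bash
python3 -c "
from plant import r
print(r.job_done(), r.read_state()['time'])"
```

```text
the job is handed in; nothing more can be done
the job is handed in; nothing more can be done
```

I loaded both jars that were on the table, shut the lid and turned the latch home, then handed the job in at about 43 s of the 210 s allowed. No third jar showed in any picture.

- **Jars:** They are in holders 2 and 3, twisted down with at most about 22 N of push. Both lids read about 0.120 m high. Home should be 0.122 m, and the same cameras read jars standing on the table 1 to 2 mm low, so both are on the bottom.
- **Lid:** I broke the stay by pressing the red knob down about 20 mm, then lowered the lid by its handle to a hard stop. At the stop the force rose briefly to about 32 N. The lid then measured level to within 0.4°.
- **Latch:** It turned 90° to its stop, with the grip across the lid's front edge.
- **Bystanders:** The orange and purple look-alikes, the black block and the other things I could see were where they had been. The arm hid the tape roll in the last full view, so I did not recheck it.

One check disagreed: while I was reaching for the handle, something met about 10 N of upward force. It was probably the finger knuckles touching the lid's top edge, so I gripped a few millimetres higher and it caused no further trouble.

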